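# Load the analyser's sample rack in run order

### The arm

A 7-joint arm with a two-finger parallel gripper is mounted at the origin on a cart in front of the work surface, level with it; the furniture and walls round the work are solid. World frame = base frame: x ahead of the robot, y to its left, z up, the work surface at z = 0. Lengths are in mm, angles in rad, forces in N, time in s.
With the tool pointing down it reaches from about 400 to 925 mm from the base axis. Payload 4.1 kg.
Tool frame: the origin (TCP) lies on the mounting face of the last link; the fingertips stand 173 mm ahead of it and the grasp point (between the pads) lies 155 mm ahead of it (grasp_offset is the distance from the TCP to the grasp point, in mm); z points along the fingers, y is the line along which they close (so a half turn about z gives the same grasp; the last joint's range is limited). The gripper opens to 85 mm and grips with 20 to 120 N. Pads are 22 mm wide; open, the fingers measure 114 mm over their backs; the gripper's body (76 mm by 85 mm) begins 54 mm behind the grasp point. The pads swing forward as they close: fully open they stand 13 mm farther back than shut.
Start: joints at [1.003, 0.398, 0.045, 1.537, -0.019, 1.207, -0.051], TCP at [293.713, -579.871, 404.747] pointing down, gripper open.
Joint ranges: [-2.82, 2.82], [-0.49, 2.23], [-1.37, 1.46], [0, 2.46], [-1.36, 4.5], [0.23, 2], [-2.94, 2.94]. Speed limits (rad/s): [2.57, 2.57, 3.14, 3.14, 3.14, 3.14, 3.14].

### API

Orientations are given as a unit quaternion [x, y, z, w].
In Python, from workcell import get_state, snapshot, calibration, hand_in, grasp_offset gives the robot as it stands. The module is installed in compiled form; this text tells all that it offers.
- The arm moves only by the shell command python3 -m handwheel 'ROWS' [FORCE]. ROWS is text: rows parted by semicolons, each of 7 numbers parted by spaces: the finger opening in mm, from 0 to 85.4, then the shift along the tool's x, y, z in mm, then the turn, a rotation vector about the tool's x, y, z in rad. A call has 1 to 20 rows; each row shifts and turns the commanded pose from where the row before left it, along the tool's axes as they then stand; what a row does not reach is not made up. A row lasts 1/8 s, in which the tool goes at most 62.5 mm and 10.7 degrees, less where a joint would pass 70% of its speed; a pose out of reach is approached as far as the arm can. A call with a gripper value outside its range is refused whole. The fingers move at their own pace and stop on an object; FORCE is the grip in N (left out, the last holds). Time passes only in rows, so rows that do not move let the fingers close. It gives the time, the measured TCP pose, the force, the opening and the grip force at its end, in the units of the state.
- get_state(): the state, without advancing time (a new reading comes with each control period).
- snapshot(name): name is "scene" or "top"; returns (picture, depth): 384x512x3 uint8, blue, green, red; 384x512 float32, mm along the optical axis (not along the pixel's ray), 0 where there is no reading.
- calibration(name): a dict with "K" (3x3 intrinsics, pixels), "k1" (the pictures are not rectified: a ray, as slopes to the right and down, at radius r is drawn at 1 + k1 r^2 times it, then the intrinsics apply), "cam_to_world" (4x4, takes a point from camera to world coordinates). Camera axes: x right, y up, looking along -z (the intrinsics and any distortion apply to the point x, -y, -z); pixel columns grow to the right and rows downward; lengths in mm; the calibration is good to about 2 mm. A picture is of the moment at which its call begins. calibration takes no time and is no camera call.
- hand_in(): hands the job in; it is judged then, once.
The state is a dict: "clock": time; "q": joint angles; "qvel": joint speeds; "joint_torque": joint torques, N m; "tool_pos": TCP position; "tool_rot": TCP orientation; "wrist_force": force on the tool from outside, world axes, zero at the start; "torque": the same for the moment, N m; "finger_gap": opening from 0.0 (shut) to 1.0 (fully open); "grasp_force": force on a finger pad.
Only numpy, scipy, OpenCV 4.12 (cv2) and the standard library are available. Lean on these libraries where they do the work, as an engineer would, in place of code of your own. Each camera call takes 0.05 s, during which the arm holds its last target. There are 200 camera calls.

### The job

The run list follows the row: move the four sample tubes from the white bench rack into the grey analyser rack in the same order, counted in both racks from the end with the handle: start with the tube next to the bench rack's wire handle, which goes into the place next to the grey rack's finger tab, and work along the row one tube at a time. Keep the tubes upright, lower each one to the bottom of its place without letting it drop, and leave the slide box and the sample pot between the racks where they are.

Things in the scene. Friction and masses are not known exactly. Their poses are not given: they have to be found in the camera images.
- tube_red: capped sample tube, red cap (the colour means nothing here), 88 mm tall, about 14 g, upright in one of the bench rack's four places (which one varies). Body 12.4 mm across; cap 16.4 mm across, 71 to 88 mm above the origin: grip it there. Origin: centre of the foot, z up along the tube
- tube_dark: capped sample tube, dark grey cap (the colour means nothing here), 88 mm tall, about 14 g, upright in one of the bench rack's four places (which one varies). Body 12.4 mm across; cap 16.4 mm across, 71 to 88 mm above the origin: grip it there. Origin: centre of the foot, z up along the tube
- tube_yellow: capped sample tube, yellow cap (the colour means nothing here), 88 mm tall, about 14 g, upright in one of the bench rack's four places (which one varies). Body 12.4 mm across; cap 16.4 mm across, 71 to 88 mm above the origin: grip it there. Origin: centre of the foot, z up along the tube
- tube_lavender: capped sample tube, lavender cap (the colour means nothing here), 91 mm tall, about 14 g, upright in one of the bench rack's four places (which one varies). Body 12.4 mm across; cap 16.4 mm across, 74 to 91 mm above the origin: grip it there. Origin: centre of the foot, z up along the tube
- bench_rack: white three-tier bench rack holding the tubes; fixed. Body 118 mm long (y -69 to +49), 50 wide, 60 high; four round 17 mm holes; a steel wire handle sticks out 20 mm at one end, 45 mm up. Origin: centre of footprint, z up, +y to the handle end. Places in a row on x = 0 at y = +35 (first, by the handle), +5, -25, -55 mm (fourth); a seated tube's foot is at z = 8 mm
- sample_rack: grey moulded analyser rack, empty; fixed. Body 118 mm long (y -69 to +49), 44 wide, 56 high; four square 17 mm places, mouths funnelled to 25 mm in the top 4 mm; a flat finger tab sticks out 20 mm at one end, 45 mm up. Origin: centre of footprint, z up, +y to the tab end. Places in a row on x = 0 at y = +35 (first, by the tab), +5, -25, -55 mm (fourth); a seated tube's foot is at z = 8 mm
- slide_box: bystander: a small white slide box, 30 x 67 x 26 mm, loose between the racks on the robot's side; origin at the centre of its underside, long side along y
- sample_pot: bystander: a small white sample pot, 34 mm across and 58 mm high, loose between the racks on the far side; origin at the centre of its underside

How it is judged:
By the outcome, as a careful person would: the job done as asked, in the order asked, and still so for the second after the job is handed in, with the robot touching nothing.
It also fails if it takes over 109 s, if anything falls off the work surface, if the arm or the gripper's body presses on something with over 40 N, if the wrist force passes 120 N, or if a joint passes its speed limit or range.

## Working session

There is one attempt and no reset: what is moved stays moved. The work goes in short steps, Python scripts to look and compute and a shell command to move; the robot and the scene stay as the last step left them, time stands still between calls to the robot, and variables do not carry over. Pictures are saved under pics/ and viewed, at most 14 in all, crops included, and the job is handed in when it is done.

```bash
mkdir -p pics; cat > h.py <<'E'
import numpy as np,cv2
from workcell import *
def pix(name,depth,u,v,d=None):
    c=calibration(name);K=np.array(c["K"],float)
    p=cv2.undistortPoints(np.array([[[u,v]]],float),K,np.array([c["k1"],0,0,0,0.]))[0,0]
    if d is None:
        w=depth[int(v)-1:int(v)+2,int(u)-1:int(u)+2];d=np.median(w[w>0])
    T=np.array(c["cam_to_world"]);return (T@[p[0]*d,-p[1]*d,-d,1])[:3]
E
python3 - <<'E'
from h import *
for n in("top","scene"):
    a,d=snapshot(n);cv2.imwrite(f"pics/{n}0.png",a);np.save(f"{n}0.npy",d)
    c=calibration(n);print(n,c)
print(get_state(),grasp_offset)
E
```

```text
top {'K': array([[431.57848985,   0.        , 256.95216158],
       [  0.        , 431.57848985, 192.01901983],
       [  0.        ,   0.        ,   1.        ]]), 'k1': -0.05967953073326026, 'cam_to_world': array([[-3.56119231e-03,  9.99627886e-01, -2.70445562e-02,
         4.88926510e+02],
       [-9.99931441e-01, -3.25798508e-03,  1.12471959e-02,
         1.59431992e+01],
       [ 1.11548999e-02,  2.70827554e-02,  9.99570954e-01,
         9.62719706e+02],
       [ 0.00000000e+00,  0.00000000e+00,  0.00000000e+00,
         1.00000000e+00]])}
scene {'K': array([[353.54821414,   0.        , 255.36026258],
       [  0.        , 353.54821414, 184.69141882],
       [  0.        ,   0.        ,   1.        ]]), 'k1': -0.048672456448705576, 'cam_to_world': array([[-5.93816088e-01,  4.46023332e-01, -6.69660840e-01,
        -5.52625038e+01],
       [-8.04458620e-01, -3.44764558e-01,  4.83718645e-01,
         4.33899921e+02],
       [-1.51255224e-02,  8.25954349e-01,  5.63534056e-01,
         5.09502081e+02],
       [ 0.00000000e+00,  0.00000000e+00,  0.00000000e+00,
         1.00000000e+00]])}
{'clock': 0.1, 'q': array([ 1.00298521,  0.3991054 ,  0.04504725,  1.53770187, -0.01870737,
        1.20693202, -0.05069089]), 'qvel': array([ 0.00010232, -0.0011685 ,  0.00038247, -0.00227001, -0.00236805,
        0.00180373,  0.00163459]), 'joint_torque': array([ 3.04258392e-03, -4.76268160e+01,  1.36973642e+00, -2.54953426e+01,
        1.19141638e-02,  5.05187039e-03, -1.53376737e-05]), 'tool_pos': array([ 293.60929181, -579.62242039,  403.79867952]), 'tool_rot': array([ 9.72639519e-01,  2.32317935e-01, -2.56569346e-04, -8.23443507e-04]), 'wrist_force': array([-0.48677723, -0.34774868,  0.27678655]), 'torque': array([-0.01362299,  0.04446215, -0.00866877]), 'grasp_force': 0.0, 'finger_gap': 1.0016563280472746} 154.70000000000002
```

View pics/top0.png

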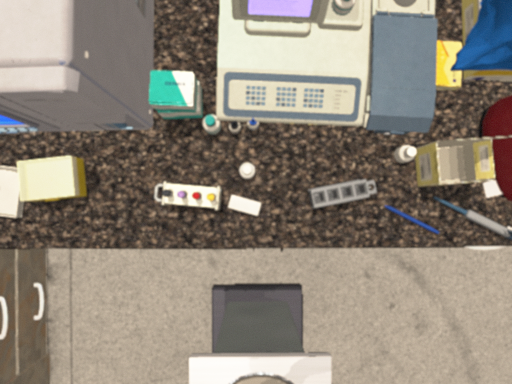

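View pics/scene0.png

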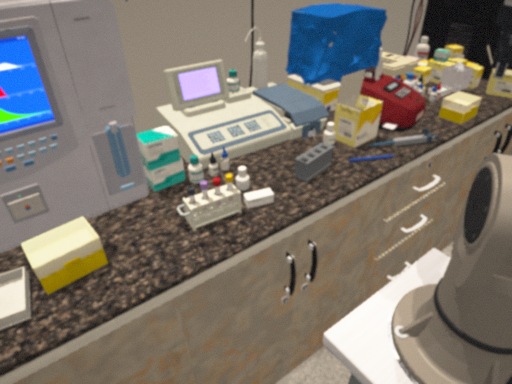

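The top view shows the bench rack around (188,196), with its handle at the left (158,192), and the grey rack around (343,193). I'll enlarge both.

```bash
python3 - <<'E'
from h import *
a=cv2.imread("pics/top0.png")
b=cv2.resize(a[175:220,148:228],None,fx=10,fy=10,interpolation=cv2.INTER_CUBIC)[:300+150]
c=cv2.resize(a[170:215,303:383],None,fx=10,fy=10,interpolation=cv2.INTER_CUBIC)
cv2.imwrite("pics/b.png",b);cv2.imwrite("pics/c.png",c)
E
```

```text
(no output)
```

View pics/b.png

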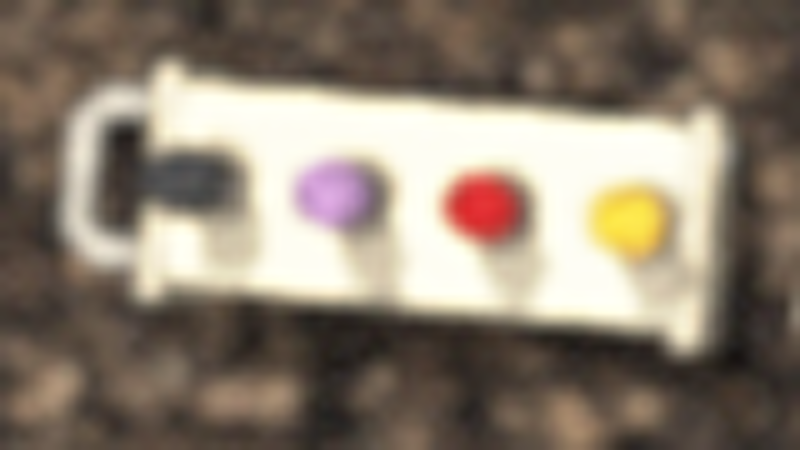

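View pics/c.png

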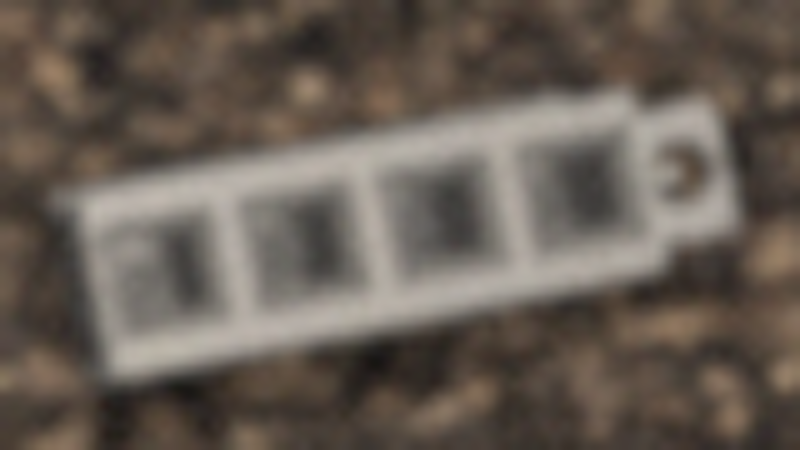

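The handle order is dark (190,180 in the crop), lavender (335,193), red (483,207), yellow (629,220). The tab is at the right end of the grey rack, and its holes 1 to 4 are at crop (580,189), (440,216), (303,243) and (165,270). Next I'll fit the rack poses.

```bash
cat > fit.py <<'E'
from h import *
from scipy.optimize import least_squares
def proj(name,P):
    c=calibration(name);M=np.linalg.inv(np.array(c["cam_to_world"]));F=np.diag([1.,-1,-1])
    R=F@M[:3,:3];t=F@M[:3,3]
    return cv2.projectPoints(np.array(P,float),cv2.Rodrigues(R)[0],t,np.array(c["K"],float),np.array([c["k1"],0,0,0,0.]))[0][:,0]
def w(pose,L):
    x,y,a=pose;L=np.array(L,float);c,s=np.cos(a),np.sin(a)
    return np.c_[x+c*L[:,0]-s*L[:,1],y+s*L[:,0]+c*L[:,1],L[:,2]]
def fit(L,px,p0):
    r=least_squares(lambda p:(proj("top",w(p,L))-px).ravel(),p0,x_scale=[10,10,.1]);return r.x,r.fun.reshape(-1,2)
E
cat > a.py <<'E'
from fit import *
Y=[35,5,-25,-55]
cp=(np.array([[190,180],[335,193],[483,207],[629,220]])+.5)/10-.5+[148,175]
gp=(np.array([[580,189],[440,216],[303,243],[165,270]])+.5)/10-.5+[303,170]
B,rb=fit([[0,y,88+(3 if y==5 else 0)] for y in Y],cp,[480,180,0.])
G,rg=fit([[0,y,56] for y in Y],gp,[480,-180,np.pi])
print(B,rb.round(2).tolist());print(G,rg.round(2).tolist())
np.save("BG.npy",[B,G])
d=np.load("top0.npy")
for n,(u0,u1,v0,v1),lo,hi in(("G",(300,385,170,215),48,62),("B",(148,228,175,220),52,66)):
    P=np.array([pix("top",d,u,v,d[v,u]) for v in range(v0,v1) for u in range(u0,u1) if d[v,u]>0])
    s=P[(P[:,2]>lo)&(P[:,2]<hi)];print(n,len(s),cv2.minAreaRect(s[:,:2].astype(np.float32)),np.median(s[:,2]))
print("tabletop",np.median(P[P[:,2]<15][:,2]))
for n in("top","scene"):
  a=cv2.imread(f"pics/{n}0.png")
  S=8
  for nm,pose,hw,H in(("B",B,25,60),("G",G,22,56)):
    L=[[sx*hw,y,H] for sx,y in((-1,-69),(1,-69),(1,49),(-1,49))]
    q=proj(n,w(pose,L)); c=proj(n,w(pose,[[0,0,H]]))[0].astype(int)
    o=c-[45,30];im=cv2.resize(a[o[1]:o[1]+60,o[0]:o[0]+90],None,fx=S,fy=S,interpolation=cv2.INTER_CUBIC)
    f=lambda z:((z-o+.5)*S-.5).round().astype(int)
    cv2.polylines(im,[f(q)],True,(0,255,0),1)
    for y in Y:
        r=8.2 if nm=="B" else 8.5
        tops=(96,) if nm=="B" else (56,)
        for zt in tops:
            tt=np.linspace(0,2*np.pi,24)
            if nm=="B": l=np.c_[r*np.cos(tt),y+r*np.sin(tt),np.full(24,zt+3*(y==5))]
            else: l=np.array([[-12.5,y-12.5,56],[12.5,y-12.5,56],[12.5,y+12.5,56],[-12.5,y+12.5,56]])
            cv2.polylines(im,[f(proj(n,w(pose,l)))],True,(255,255,0),1)
    cv2.imwrite(f"pics/ov_{n}{nm}.png",im)
for nm in "BG":
  m=cv2.vconcat([cv2.imread(f"pics/ov_{n}{nm}.png") for n in("top","scene")]);cv2.imwrite(f"pics/ov{nm}.png",cv2.resize(m,None,fx=.62,fy=.62))
m=cv2.hconcat([cv2.vconcat([cv2.imread(f"pics/ov_{n}{nm}.png") for n in("top","scene")]) for nm in "BG"])
cv2.imwrite("pics/ov.png",cv2.resize(m,(800,int(m.shape[0]*800/m.shape[1])),interpolation=cv2.INTER_AREA))
E
python3 a.py
```

```text
[ 5.08838264e+02  1.54774656e+02 -9.42367638e-02] [[-0.07, -0.01], [-0.13, 0.0], [0.03, -0.02], [0.17, 0.03]]
[ 513.75389835 -178.9326822     3.32985514] [[-0.06, -0.0], [0.15, -0.01], [0.0, -0.0], [-0.09, 0.01]]Traceback (most recent call last):
  File "a.py", line 11, in <module>
    P=np.array([pix("top",d,u,v,d[v,u]) for v in range(v0,v1) for u in range(u0,u1) if d[v,u]>0])
                ~~~^^^^^^^^^^^^^^^^^^^^
  File "h.py", line 4, in pix
    c=calibration(name);K=np.array(c["K"],float)
ValueError: time passes only in moves, steps and waits
```

```bash
sed -i 's/^def pix/import functools\ncalibration=functools.lru_cache(None)(calibration)\ndef pix/' h.py; python3 a.py
```

```text
[ 5.08838264e+02  1.54774656e+02 -9.42367638e-02] [[-0.07, -0.01], [-0.13, 0.0], [0.03, -0.02], [0.17, 0.03]]
[ 513.75389835 -178.9326822     3.32985514] [[-0.06, -0.0], [0.15, -0.01], [0.0, -0.0], [-0.09, 0.01]]
G 780 ((512.2890625, -177.6654510498047), (37.53240966796875, 139.75550842285156), 11.108725547790527) 55.992708189848486
B 797 ((506.60614013671875, 145.464111328125), (118.36456298828125, 48.46086502075195), 85.36214447021484) 58.54708916783102
tabletop 0.5505955885536196
```

View pics/ov.png

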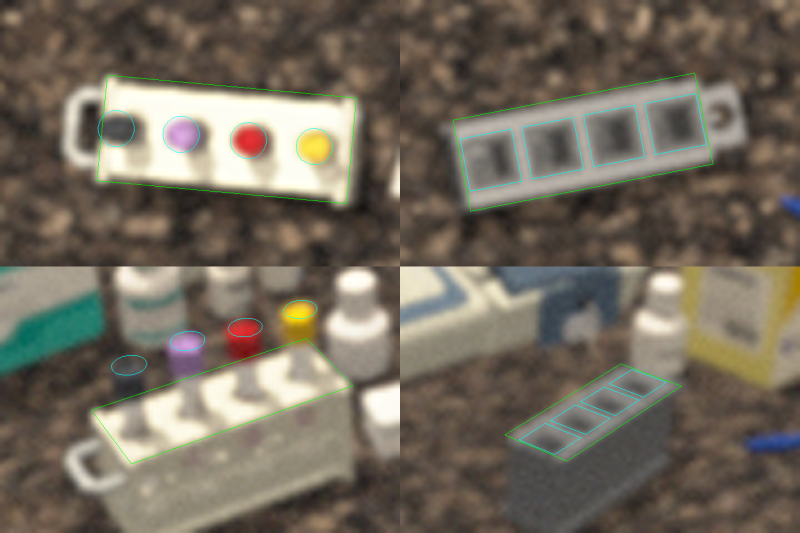

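The overlays match both racks to within about 1–2 mm. Next is a small calculator for the shifts.

```bash
cat > m.py <<'E'
import sys
from fit import *
from scipy.spatial.transform import Rotation as R
B,G=np.load("BG.npy")
# usage: m.py B|G place grasp_z : shift in tool axes from the present measured pose, then turn about tool z
k,n,z=sys.argv[1],int(sys.argv[2]),float(sys.argv[3])
pose,h=(B,B[2]) if k=="B" else (G,G[2]-np.pi)
t=w(pose,[[0,35-30*(n-1),z+grasp_offset]])[0]
s=get_state();r=R.from_quat(s["tool_rot"]);M=r.as_matrix()
Rt=np.c_[[-np.sin(h),np.cos(h),0],[np.cos(h),np.sin(h),0],[0,0,-1]]
print("t",s["clock"],"pos",s["tool_pos"].round(1),"target",t.round(1),"gap",s["finger_gap"])
print("shift",(M.T@(t-s["tool_pos"])).round(1),"turn",(r.inv()*R.from_matrix(Rt)).as_rotvec().round(3))
E
python3 m.py B 1 200
```

```text
t 0.1 pos [ 293.6 -579.6  403.8] target [512.1 189.6 354.7] gap 1.0016563280472746
shift [ 542.6 -587.4   50. ] turn [-2.000e-03 -1.000e-03 -1.008e+00]
```

```bash
python3 -m handwheel '45 38.8 -42 3.6 0 0 0;45 38.8 -42 3.6 0 0 0;45 38.8 -42 3.6 0 0 0;45 38.8 -42 3.6 0 0 0;45 38.8 -42 3.6 0 0 0;45 38.8 -42 3.6 0 0 0;45 38.8 -42 3.6 0 0 0;45 38.8 -42 3.6 0 0 0;45 38.8 -42 3.6 0 0 0;45 38.8 -42 3.6 0 0 0;45 38.8 -42 3.6 0 0 0;45 38.8 -42 3.6 0 0 0;45 38.8 -42 3.6 0 0 0;45 38.8 -42 3.6 0 0 0;45 0 0 0 0 0 -0.168;45 0 0 0 0 0 -0.168;45 0 0 0 0 0 -0.168;45 0 0 0 0 0 -0.168;45 0 0 0 0 0 -0.168;45 0 0 0 0 0 -0.168' 20; python3 m.py B 1 140
```

```text
clock: 2.6
tool_pos: [512.4, 189.9, 353.8]
tool_rot: [0.738, 0.675, -0.0, -0.0]
wrist_force: [-0.2, 0.4, 0.4]
finger_gap: 0.526
grasp_force: 0.0
t 2.6 pos [512.4 189.9 353.8] target [512.1 189.6 294.7] gap 0.5262991509198993
shift [-0.3 -0.2 59.2] turn [-0.001  0.001  0.006]
```

```bash
python3 -m handwheel '45 0 0 30 0 0 0;45 0 0 30 0 0 0;45 0 0 25 0 0 0;45 0 0 0 0 0 0;45 0 0 0 0 0 0' ; python3 m.py B 1 87; python3 - <<'E'
from h import *
o=[]
for n,(u,v) in(("scene",(210,190)),("top",(185,193))):
    a,d=snapshot(n);o.append(cv2.resize(a[v-40:v+40,u-50:u+50],None,fx=4,fy=4,interpolation=cv2.INTER_CUBIC))
cv2.imwrite("pics/d1.png",cv2.hconcat(o))
E
```

```text
clock: 3.22
tool_pos: [512.9, 190.4, 270.0]
tool_rot: [0.739, 0.673, 0.001, 0.0]
wrist_force: [-0.4, 0.6, 0.1]
finger_gap: 0.526
grasp_force: 0.0
t 3.225 pos [512.9 190.4 270. ] target [512.1 189.6 241.7] gap 0.5259966529480312
shift [-0.9 -0.7 28.3] turn [ 0.001 -0.     0.   ]
```

View pics/d1.png

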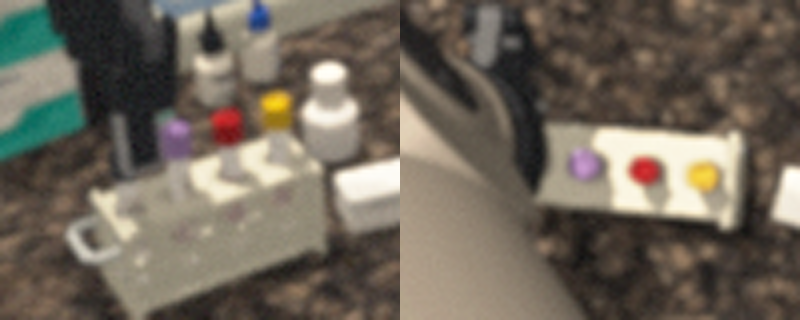

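The gripper straddles the dark tube (scene crop around (135,165)), and the lavender cap beside it is clear at (178,140). I'll go down and close.

```bash
python3 -m handwheel '45 -0.5 -0.4 15 0 0 0;45 -0.4 -0.3 13.5 0 0 0;45 0 0 0 0 0 0;12 0 0 0 0 0 0;12 0 0 0 0 0 0;12 0 0 0 0 0 0;12 0 0 0 0 0 0;12 0 0 0 0 0 0' 30; python3 m.py B 1 87
```

```text
clock: 4.32
tool_pos: [511.9, 189.4, 241.1]
tool_rot: [0.74, 0.673, 0.0, 0.0]
wrist_force: [-0.1, -0.5, 0.8]
finger_gap: 0.178
grasp_force: 29.2
t 4.325 pos [511.9 189.4 241.1] target [512.1 189.6 241.7] gap 0.17827735045631904
shift [ 0.3  0.2 -0.6] turn [ 0.001 -0.     0.   ]
```

```bash
python3 -m handwheel '12 0 0 -10 0 0 0;12 0 0 -20 0 0 0;12 0 0 -25 0 0 0;12 0 0 -30 0 0 0;12 0 0 -25 0 0 0;12 0 0 0 0 0 0'; python3 m.py G 1 130
```

```text
clock: 5.08
tool_pos: [512.5, 190.0, 354.1]
tool_rot: [0.74, 0.673, 0.003, 0.001]
wrist_force: [-0.3, -0.1, 0.7]
finger_gap: 0.179
grasp_force: 29.2
t 5.075 pos [512.5 190.  354.1] target [ 520.3 -213.3  284.7] gap 0.1789098122833407
shift [-401.    45.3   68.8] turn [ 0.006 -0.001 -0.282]
```

```bash
python3 -m handwheel '12 -25 2.6 0 0 0 0;12 -45 5 0 0 0 0;12 -45 5 0 0 0 0;12 -45 5 0 0 0 0;12 -45 5 0 0 0 -0.07;12 -45 5 0 0 0 -0.07;12 -45 5 0 0 0 -0.07;12 -45 5 0 0 0 -0.072;12 -30 3.5 0 0 0 0;12 -20 2 0 0 0 0;12 0 0 0 0 0 0;12 0 0 0 0 0 0'; python3 m.py G 1 130;  python3 - <<'E'
from h import *
o=[]
for n,(u,v) in(("scene",(300,160)),("top",(350,193))):
    a,d=snapshot(n);o.append(cv2.resize(a[v-40:v+40,u-50:u+50],None,fx=4,fy=4,interpolation=cv2.INTER_CUBIC))
cv2.imwrite("pics/d2.png",cv2.hconcat(o))
E
```

```text
clock: 6.58
tool_pos: [551.0, -197.1, 350.7]
tool_rot: [0.637, 0.771, 0.0, -0.001]
wrist_force: [-0.6, 0.1, -0.3]
finger_gap: 0.178
grasp_force: 29.3
t 6.575 pos [ 551.  -197.1  350.7] target [ 520.3 -213.3  284.7] gap 0.1779491805631566
shift [-10.2 -33.2  66. ] turn [-0.    -0.001  0.002]
```

View pics/d2.png

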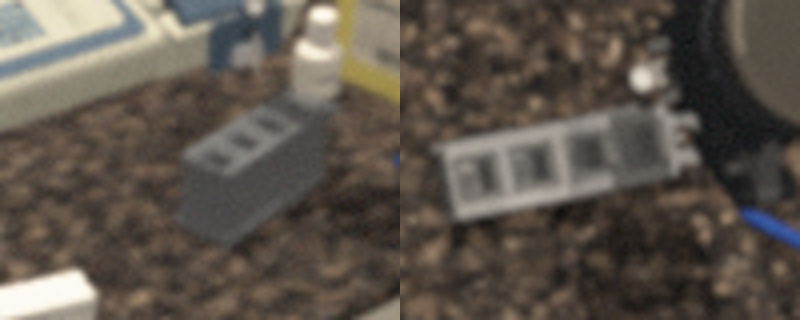

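The top crop shows the translucent tube foot at about (645,75), hanging clear of the rack. The offset comes from turning mid-motion, so I'll correct it to hover over place 1.

```bash
python3 -m handwheel '12 -5 -17 15 0 0 0;12 -5.2 -16.2 16 0 0 0;12 0 0 13 0 0 0;12 0 0 0 0 0 0;12 0 0 0 0 0 0'; python3 m.py G 1 150;  python3 - <<'E'
from h import *
o=[]
for n,(u,v) in(("scene",(320,155)),("top",(360,188))):
    a,d=snapshot(n);o.append(cv2.resize(a[v-25:v+25,u-25:u+25],None,fx=8,fy=8,interpolation=cv2.INTER_CUBIC))
cv2.imwrite("pics/d3.png",cv2.hconcat(o))
E
```

```text
clock: 7.3
tool_pos: [521.3, -214.4, 307.4]
tool_rot: [0.637, 0.771, 0.001, 0.001]
wrist_force: [0.2, -0.2, 0.1]
finger_gap: 0.176
grasp_force: 29.3
t 7.3 pos [ 521.3 -214.4  307.4] target [ 520.3 -213.3  304.7] gap 0.17631155276012425
shift [ 1.2 -0.8  2.7] turn [0.002 0.    0.001]
```

View pics/d3.png

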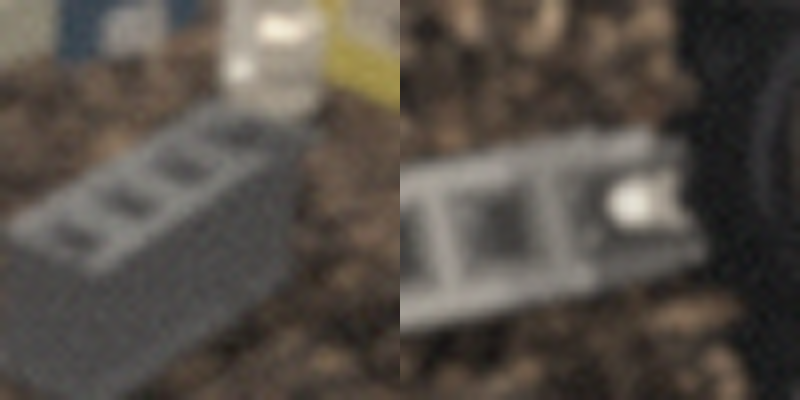

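```bash
python3 -m handwheel '12 1.2 -0.8 6 0 0 0;12 0 0 10 0 0 0;12 0 0 10 0 0 0;12 0 0 10 0 0 0;12 0 0 10 0 0 0;12 0 0 10 0 0 0;12 0 0 4 0 0 0;12 0 0 0 0 0 0'; python3 m.py G 1 86.4
```

```text
clock: 8.4
tool_pos: [519.2, -214.1, 246.5]
tool_rot: [0.638, 0.77, -0.0, -0.0]
wrist_force: [-1.0, 0.4, -0.1]
finger_gap: 0.176
grasp_force: 29.3
t 8.4 pos [ 519.2 -214.1  246.5] target [ 520.3 -213.3  241.1] gap 0.17622967280508653
shift [0.6 1.2 5.4] turn [-0. -0. -0.]
```

```bash
python3 -m handwheel '12 0.3 0.6 1.5 0 0 0;12 0 0 1.5 0 0 0;12 0 0 1 0 0 0;12 0 0 0.8 0 0 0;12 0 0 0 0 0 0'; python3 m.py G 1 86.4
```

```text
clock: 9.02
tool_pos: [519.8, -213.8, 242.0]
tool_rot: [0.638, 0.77, -0.0, -0.0]
wrist_force: [-1.0, 0.0, 0.2]
finger_gap: 0.18
grasp_force: 29.3
t 9.025 pos [ 519.8 -213.8  242. ] target [ 520.3 -213.3  241.1] gap 0.1796964398842045
shift [0.3 0.6 0.9] turn [-0.  0. -0.]
```

```bash
python3 -m handwheel '12 0 0.3 0.5 0 0 0;12 0 0 0.5 0 0 0;12 0 0 0 0 0 0;12 0 0 0 0 0 0'; python3 -m handwheel '12 0 0 0.4 0 0 0;12 0 0 0 0 0 0;12 0 0 0 0 0 0'
```

```text
clock: 9.52
tool_pos: [520.2, -213.7, 241.1]
tool_rot: [0.638, 0.77, 0.0, 0.0]
wrist_force: [0.6, 0.7, -0.7]
finger_gap: 0.18
grasp_force: 29.3
clock: 9.9
tool_pos: [520.3, -213.8, 241.0]
tool_rot: [0.638, 0.77, 0.0, 0.0]
wrist_force: [-0.5, -0.6, 4.5]
finger_gap: 0.179
grasp_force: 29.6
```

Contact at 4.5 N, so it's seated. I'll release and retreat, and tabulate the transfer vectors for the remaining tubes.

```bash
python3 -m handwheel '20 0 0 0 0 0 0;28 0 0 0 0 0 0;45 0 0 0 0 0 0;45 0 0 0 0 0 0;45 0 0 -10 0 0 0;45 0 0 -25 0 0 0;45 0 0 -35 0 0 0;45 0 0 0 0 0 0.141;45 0 0 0 0 0 0.141;45 0 0 0 0 0 0'; python3 m.py B 2 147; python3 - <<'E'
from fit import *
B,G=np.load("BG.npy");h=B[2];T=np.array([[-np.sin(h),np.cos(h)],[np.cos(h),np.sin(h)]])
p=lambda q,n:w(q,[[0,65-30*n,0]])[0][:2]
for n in 1,2,3,4: print(n,"B->G",(T@(p(G,n)-p(B,n))).round(1))
E
```

```text
clock: 11.15
tool_pos: [520.2, -213.6, 311.4]
tool_rot: [0.739, 0.674, 0.0, 0.001]
wrist_force: [0.5, 0.5, 0.4]
finger_gap: 0.528
grasp_force: 0.0
t 11.15 pos [ 520.2 -213.6  311.4] target [509.3 159.8 301.7] gap 0.5284234168495644
shift [370.7 -45.2   9.4] turn [0.001 0.001 0.002]
1 B->G [-400.4   46.1]
2 B->G [-341.6   37.7]
3 B->G [-282.8   29.3]
4 B->G [-223.9   21. ]
```

```bash
python3 -m handwheel '45 25 -3 0 0 0 0;45 45 -5.5 0 0 0 0;45 45 -5.5 0 0 0 0;45 45 -5.5 0 0 0 0;45 45 -5.5 0 0 0 0;45 45 -5.5 0 0 0 0;45 45 -5.5 0 0 0 0;45 45 -5.5 0 0 0 0;45 30.7 -3.7 0 0 0 0;45 0 0 0 0 0 0;45 0 0 15 0 0 0;45 0 0 0 0 0 0;45 0 0 0 0 0 0'; python3 m.py B 2 89.4;  python3 - <<'E'
from h import *
o=[]
for n,(u,v) in(("scene",(220,190)),("scene",(320,155)),("top",(350,188))):
    a,d=snapshot(n);o.append(cv2.resize(a[v-30:v+30,u-25:u+25],None,fx=5,fy=5,interpolation=cv2.INTER_CUBIC))
cv2.imwrite("pics/d4.png",cv2.hconcat(o))
E
```

```text
clock: 12.78
tool_pos: [510.0, 158.4, 295.1]
tool_rot: [0.74, 0.673, -0.001, -0.0]
wrist_force: [-0.0, 0.4, 0.3]
finger_gap: 0.525
grasp_force: 0.0
t 12.775 pos [510.  158.4 295.1] target [509.3 159.8 244.1] gap 0.5250031968247287
shift [ 1.3 -0.8 51. ] turn [-0.001  0.001 -0.001]
```

View pics/d4.png

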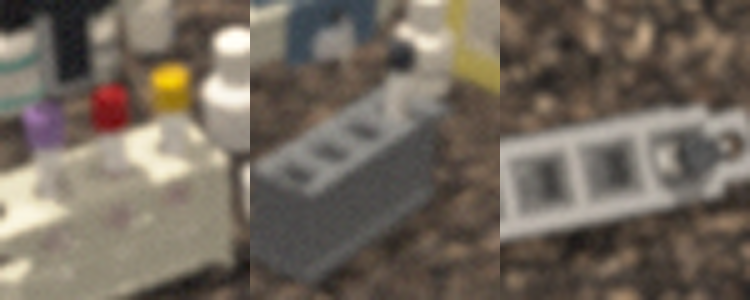

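The dark tube stands upright in place 1 (scene crop (400,60), top crop (690,160)). The gripper is above the lavender tube at (45,125). Next I'll grasp lavender.

```bash
python3 -m handwheel '45 0.7 -0.4 15 0 0 0;45 0.6 -0.4 20 0 0 0;45 0 0 10 0 0 0;45 0 0 6 0 0 0;45 0 0 0 0 0 0;12 0 0 0 0 0 0;12 0 0 0 0 0 0;12 0 0 0 0 0 0;12 0 0 0 0 0 0;12 0 0 0 0 0 0' 30; python3 m.py B 2 89.4
```

```text
clock: 14.18
tool_pos: [509.6, 161.2, 245.1]
tool_rot: [0.74, 0.673, 0.001, 0.0]
wrist_force: [0.8, -0.3, 5.0]
finger_gap: 0.176
grasp_force: 29.4
t 14.175 pos [509.6 161.2 245.1] target [509.3 159.8 244.1] gap 0.17646080220502233
shift [-1.4 -0.1  1. ] turn [ 0.001 -0.     0.   ]
```

```bash
python3 -m handwheel '12 0 0 -10 0 0 0;12 0 0 -20 0 0 0;12 0 0 -25 0 0 0;12 0 0 -30 0 0 0;12 0 0 -20 0 0 0;12 -20 2.2 0 0 0 0;12 -45 5 0 0 0 0;12 -45 5 0 0 0 0;12 -45 5 0 0 0 0;12 -45 5 0 0 0 0;12 -45 5 0 0 0 0;12 -45 5 0 0 0 0;12 -30 3 0 0 0 0;12 -20 2 0 0 0 0;12 0 0 0 0 0 -0.141;12 0 0 0 0 0 -0.141;12 0 0 0 0 0 0;12 0 0 0 0 0 0'; python3 m.py G 2 154
```

```text
clock: 16.42
tool_pos: [514.4, -180.6, 349.6]
tool_rot: [0.638, 0.77, 0.0, -0.0]
wrist_force: [0.1, -0.7, 0.8]
finger_gap: 0.177
grasp_force: 29.3
t 16.425 pos [ 514.4 -180.6  349.6] target [ 514.7 -183.8  308.7] gap 0.17728655690769166
shift [-3.3 -0.3 40.9] turn [-0.    -0.    -0.001]
```

```bash
python3 -m handwheel '12 -1.7 0 15 0 0 0;12 -1.6 -0.3 15 0 0 0;12 0 0 10 0 0 0;12 0 0 0 0 0 0;12 0 0 0 0 0 0'; python3 m.py G 2 90;  python3 - <<'E'
from fit import *
B,G=np.load("BG.npy")
o=[]
for n,(u,v) in(("scene",(320,155)),("top",(350,188))):
    a,d=snapshot(n);im=cv2.resize(a[v-25:v+25,u-25:u+25],None,fx=8,fy=8,interpolation=cv2.INTER_CUBIC)
    for z in(64,75):
        t=np.linspace(0,6.28,24);q=proj(n,w(G,np.c_[6.2*np.cos(t),5+6.2*np.sin(t),t*0+z]))
        cv2.polylines(im,[((q-[u-25,v-25]+.5)*8).astype(int)],True,(0,255,0),1)
    o.append(im)
cv2.imwrite("pics/d5.png",cv2.hconcat(o))
E
```

```text
clock: 17.05
tool_pos: [514.9, -184.2, 309.7]
tool_rot: [0.638, 0.77, 0.0, 0.0]
wrist_force: [0.9, 0.3, -0.4]
finger_gap: 0.179
grasp_force: 29.3
t 17.05 pos [ 514.9 -184.2  309.7] target [ 514.7 -183.8  244.7] gap 0.1787014910746561
shift [ 0.4 -0.2 65. ] turn [ 0.  0. -0.]
```

View pics/d5.png

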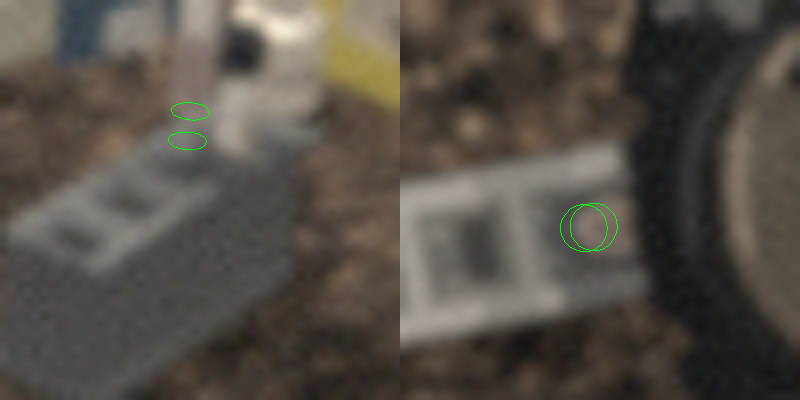

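The tube axis (scene crop (195,60), top crop (595,228)) lines up with the predicted rings. I'll lower it.

```bash
python3 -m handwheel '12 0.4 -0.2 6 0 0 0;12 0 0 10 0 0 0;12 0 0 10 0 0 0;12 0 0 10 0 0 0;12 0 0 10 0 0 0;12 0 0 8 0 0 0;12 0 0 4 0 0 0;12 0 0 0 0 0 0';  python3 m.py G 2 90.4
```

```text
clock: 18.15
tool_pos: [514.4, -184.0, 251.4]
tool_rot: [0.638, 0.77, -0.0, -0.0]
wrist_force: [0.0, 0.4, -0.1]
finger_gap: 0.173
grasp_force: 29.3
t 18.15 pos [ 514.4 -184.   251.4] target [ 514.7 -183.8  245.1] gap 0.173420418974523
shift [0.  0.3 6.3] turn [-0. -0. -0.]
```

```bash
python3 -m handwheel '12 0 0.3 2 0 0 0;12 0 0 1.5 0 0 0;12 0 0 1 0 0 0;12 0 0 0.8 0 0 0;12 0 0 0 0 0 0;12 0 0 0 0 0 0'; python3 -m handwheel '12 0 0 0.5 0 0 0;12 0 0 0 0 0 0;12 0 0 0 0 0 0';python3 -m handwheel '12 0 0 0.4 0 0 0;12 0 0 0 0 0 0;12 0 0 0 0 0 0'
```

```text
clock: 18.9
tool_pos: [514.7, -183.9, 246.4]
tool_rot: [0.638, 0.77, -0.0, 0.0]
wrist_force: [-0.4, 0.0, -0.2]
finger_gap: 0.177
grasp_force: 29.3
clock: 19.27
tool_pos: [514.7, -183.9, 245.8]
tool_rot: [0.638, 0.77, -0.0, 0.0]
wrist_force: [0.1, -0.3, -0.1]
finger_gap: 0.178
grasp_force: 29.3
clock: 19.65
tool_pos: [514.7, -183.9, 245.4]
tool_rot: [0.638, 0.77, -0.0, 0.0]
wrist_force: [-0.1, -0.6, -0.1]
finger_gap: 0.178
grasp_force: 29.3
```

```bash
python3 -m handwheel '12 0 0 0.5 0 0 0;12 0 0 0 0 0 0;12 0 0 0 0 0 0'; python3 -m handwheel '12 0 0 0.4 0 0 0;12 0 0 0 0 0 0;12 0 0 0 0 0 0'
```

```text
clock: 20.02
tool_pos: [514.8, -183.9, 245.2]
tool_rot: [0.638, 0.77, 0.0, 0.0]
wrist_force: [-0.5, 1.0, 2.4]
finger_gap: 0.178
grasp_force: 29.5
clock: 20.4
tool_pos: [515.0, -184.0, 245.1]
tool_rot: [0.638, 0.77, 0.0, 0.001]
wrist_force: [-1.3, 0.5, 5.5]
finger_gap: 0.181
grasp_force: 29.7
```

Seated. I'll release it and go for the third (red) tube.

```bash
python3 -m handwheel '20 0 0 0 0 0 0;28 0 0 0 0 0 0;45 0 0 0 0 0 0;45 0 0 0 0 0 0;45 0 0 -10 0 0 0;45 0 0 -25 0 0 0;45 0 0 -30 0 0 0;45 0 0 0 0 0 0.141;45 0 0 0 0 0 0.141;45 20 -2.4 0 0 0 0;45 45 -5.5 0 0 0 0;45 45 -5.5 0 0 0 0;45 45 -5.5 0 0 0 0;45 45 -5.5 0 0 0 0;45 45 -5.5 0 0 0 0;45 40 -4.9 0 0 0 0;45 27 -3.2 0 0 0 0;45 0 0 0 0 0 0;45 0 0 0 0 0 0'; python3 m.py B 3 86.4
```

```text
clock: 22.78
tool_pos: [505.8, 129.9, 309.4]
tool_rot: [0.739, 0.674, -0.0, 0.0]
wrist_force: [-0.7, -0.9, -0.4]
finger_gap: 0.528
grasp_force: 0.0
t 22.775 pos [505.8 129.9 309.4] target [506.5 129.9 241.1] gap 0.5277086788198807
shift [ 0.1  0.7 68.3] turn [-0.     0.001  0.001]
```

```bash
python3 -m handwheel '45 0 0.7 15 0 0 0;45 0 0 20 0 0 0;45 0 0 20 0 0 0;45 0 0 10 0 0 0;45 0 0 3 0 0 0;45 0 0 0 0 0 0;12 0 0 0 0 0 0;12 0 0 0 0 0 0;12 0 0 0 0 0 0;12 0 0 0 0 0 0;12 0 0 0 0 0 0' 30; python3 m.py B 3 86.4;  python3 - <<'E'
from h import *
o=[]
for n,(u,v) in(("scene",(220,190)),("scene",(320,155)),("top",(350,188))):
    a,d=snapshot(n);o.append(cv2.resize(a[v-30:v+30,u-25:u+25],None,fx=5,fy=5,interpolation=cv2.INTER_CUBIC))
cv2.imwrite("pics/d6.png",cv2.hconcat(o))
E
```

```text
clock: 24.15
tool_pos: [507.2, 130.4, 242.1]
tool_rot: [0.74, 0.673, 0.001, 0.0]
wrist_force: [-0.3, -1.0, 5.4]
finger_gap: 0.174
grasp_force: 29.5
t 24.15 pos [507.2 130.4 242.1] target [506.5 129.9 241.1] gap 0.17359571465556484
shift [-0.6 -0.6  1. ] turn [ 0.001 -0.     0.   ]
```

View pics/d6.png

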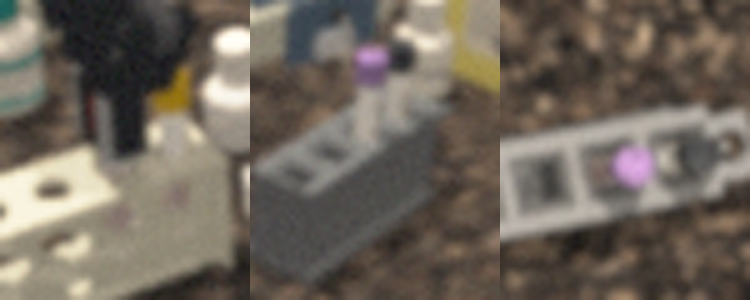

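Dark and lavender sit in places 1 and 2 (scene crop (400,60) and (370,65)), and the fingers hold the red tube at (115,130). I'll carry it over.

```bash
python3 -m handwheel '12 0 0 -10 0 0 0;12 0 0 -20 0 0 0;12 0 0 -25 0 0 0;12 0 0 -30 0 0 0;12 0 0 -20 0 0 0;12 -20 2 0 0 0 0;12 -45 4.6 0 0 0 0;12 -45 4.6 0 0 0 0;12 -45 4.6 0 0 0 0;12 -45 4.6 0 0 0 0;12 -40 4 0 0 0 0;12 -28 2.8 0 0 0 0;12 -17 1.6 0 0 0 0;12 0 0 0 0 0 -0.141;12 0 0 0 0 0 -0.141;12 0 0 0 0 0 0;12 0 0 0 0 0 0'; python3 m.py G 3 151
```

```text
clock: 26.42
tool_pos: [508.8, -155.8, 346.5]
tool_rot: [0.638, 0.77, 0.0, -0.0]
wrist_force: [0.4, -0.4, -0.0]
finger_gap: 0.179
grasp_force: 29.3
t 26.425 pos [ 508.8 -155.8  346.5] target [ 509.1 -154.4  305.7] gap 0.1792759212936417
shift [ 1.4  0.6 40.8] turn [ 0.    -0.    -0.001]
```

```bash
python3 -m handwheel '12 0.8 0.4 15 0 0 0;12 0.6 0.2 15 0 0 0;12 0 0 11 0 0 0;12 0 0 0 0 0 0;12 0 0 0 0 0 0';  python3 m.py G 3 87.4
```

```text
clock: 27.05
tool_pos: [509.3, -154.7, 305.6]
tool_rot: [0.638, 0.77, 0.0, 0.0]
wrist_force: [0.5, 0.4, 0.1]
finger_gap: 0.179
grasp_force: 29.3
t 27.05 pos [ 509.3 -154.7  305.6] target [ 509.1 -154.4  242.1] gap 0.1785011749852508
shift [ 0.4 -0.2 63.5] turn [ 0.  0. -0.]
```

```bash
python3 -m handwheel '12 0.3 -0.1 6 0 0 0;12 0 0 10 0 0 0;12 0 0 10 0 0 0;12 0 0 10 0 0 0;12 0 0 10 0 0 0;12 0 0 8 0 0 0;12 0 0 4 0 0 0;12 0 0 2 0 0 0;12 0 0 1.5 0 0 0;12 0 0 0 0 0 0;12 0 0 0 0 0 0';  python3 m.py G 3 87.4
```

```text
clock: 28.42
tool_pos: [509.0, -154.5, 244.2]
tool_rot: [0.638, 0.77, 0.0, 0.0]
wrist_force: [-0.2, -0.6, -0.3]
finger_gap: 0.177
grasp_force: 29.3
t 28.425 pos [ 509.  -154.5  244.2] target [ 509.1 -154.4  242.1] gap 0.17697867919380525
shift [0.1 0.1 2.1] turn [ 0.  0. -0.]
```

```bash
python3 -m handwheel '12 0 0 0.8 0 0 0;12 0 0 0.6 0 0 0;12 0 0 0.5 0 0 0;12 0 0 0 0 0 0;12 0 0 0 0 0 0'; python3 -m handwheel '12 0 0 0.5 0 0 0;12 0 0 0 0 0 0;12 0 0 0 0 0 0'
```

```text
clock: 29.05
tool_pos: [509.0, -154.5, 242.2]
tool_rot: [0.638, 0.77, -0.0, 0.0]
wrist_force: [0.5, -0.4, 0.2]
finger_gap: 0.176
grasp_force: 29.3
clock: 29.42
tool_pos: [509.2, -154.5, 242.1]
tool_rot: [0.638, 0.77, 0.0, 0.0]
wrist_force: [-1.5, -0.8, 5.6]
finger_gap: 0.181
grasp_force: 29.6
```

```bash
python3 -m handwheel '12 0 0 0.3 0 0 0;12 0 0 0 0 0 0;12 0 0 0 0 0 0'
```

```text
clock: 29.8
tool_pos: [509.3, -154.5, 242.1]
tool_rot: [0.638, 0.77, 0.0, 0.001]
wrist_force: [-1.8, -0.4, 7.4]
finger_gap: 0.18
grasp_force: 29.8
```

```bash
python3 -m handwheel '20 0 0 0 0 0 0;28 0 0 0 0 0 0;45 0 0 0 0 0 0;45 0 0 0 0 0 0;45 0 0 -10 0 0 0;45 0 0 -25 0 0 0;45 0 0 -32 0 0 0;45 0 0 0 0 0 0.141;45 0 0 0 0 0 0.141;45 20 -2.3 0 0 0 0;45 45 -5.2 0 0 0 0;45 45 -5.2 0 0 0 0;45 45 -5.2 0 0 0 0;45 45 -5.2 0 0 0 0;45 33 -3.8 0 0 0 0;45 20 -2.3 0 0 0 0;45 0 0 0 0 0 0;45 0 0 0 0 0 0'; python3 m.py B 4 86.4
```

```text
clock: 32.05
tool_pos: [503.4, 99.8, 308.3]
tool_rot: [0.739, 0.673, -0.0, 0.0]
wrist_force: [1.1, -0.7, 0.6]
finger_gap: 0.527
grasp_force: 0.0
t 32.05 pos [503.4  99.8 308.3] target [503.7 100.  241.1] gap 0.5267632319192287
shift [ 0.3  0.3 67.2] turn [-0.     0.001  0.001]
```

```bash
python3 -m handwheel '45 0.2 0.3 15 0 0 0;45 0 0 20 0 0 0;45 0 0 20 0 0 0;45 0 0 9 0 0 0;45 0 0 3 0 0 0;45 0 0 0 0 0 0;12 0 0 0 0 0 0;12 0 0 0 0 0 0;12 0 0 0 0 0 0;12 0 0 0 0 0 0;12 0 0 0 0 0 0' 30; python3 m.py B 4 86.4
```

```text
clock: 33.42
tool_pos: [504.3, 100.5, 241.9]
tool_rot: [0.74, 0.673, 0.0, 0.0]
wrist_force: [0.3, -1.0, 5.9]
finger_gap: 0.181
grasp_force: 29.5
t 33.425 pos [504.3 100.5 241.9] target [503.7 100.  241.1] gap 0.18115478391614084
shift [-0.5 -0.6  0.8] turn [ 0.001 -0.     0.   ]
```

```bash
python3 -m handwheel '12 0 0 -10 0 0 0;12 0 0 -20 0 0 0;12 0 0 -25 0 0 0;12 0 0 -30 0 0 0;12 0 0 -20 0 0 0;12 -20 1.9 0 0 0 0;12 -45 4.2 0 0 0 0;12 -45 4.2 0 0 0 0;12 -45 4.2 0 0 0 0;12 -35 3.3 0 0 0 0;12 -20 2 0 0 0 0;12 -14 1.2 0 0 0 0;12 0 0 0 0 0 -0.141;12 0 0 0 0 0 -0.141;12 0 0 0 0 0 0;12 0 0 0 0 0 0'; python3 m.py G 4 151;  python3 - <<'E'
from h import *
o=[]
for n,(u,v) in(("scene",(220,190)),("scene",(310,155)),("top",(350,188))):
    a,d=snapshot(n);o.append(cv2.resize(a[v-30:v+30,u-25:u+25],None,fx=5,fy=5,interpolation=cv2.INTER_CUBIC))
cv2.imwrite("pics/d7.png",cv2.hconcat(o))
E
```

```text
clock: 35.42
tool_pos: [503.8, -124.3, 346.3]
tool_rot: [0.638, 0.77, -0.0, -0.0]
wrist_force: [-0.6, 0.4, -0.2]
finger_gap: 0.178
grasp_force: 29.3
t 35.425 pos [ 503.8 -124.3  346.3] target [ 503.5 -124.9  305.7] gap 0.1779842204165318
shift [-0.5 -0.4 40.6] turn [-0.    -0.    -0.001]
```

View pics/d7.png

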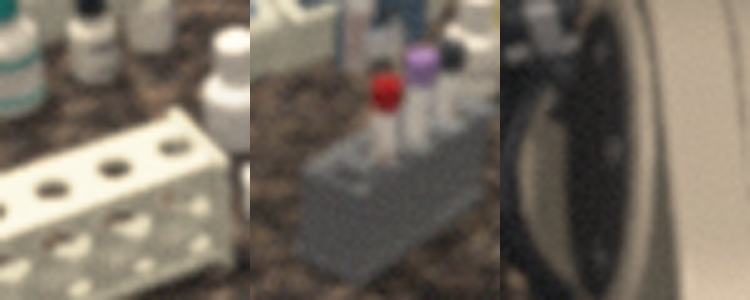

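The bench rack is empty. Red, lavender and dark stand in the grey rack at (385,95), (422,65) and (452,55), and the last tube hangs at (355,40). I'll lower it.

```bash
python3 -m handwheel '12 -0.3 -0.2 15 0 0 0;12 -0.2 -0.2 15 0 0 0;12 0 0 11 0 0 0;12 0 0 0 0 0 0;12 0 0 0 0 0 0';  python3 m.py G 4 87.2
```

```text
clock: 36.2
tool_pos: [503.7, -125.2, 305.4]
tool_rot: [0.638, 0.77, 0.0, 0.0]
wrist_force: [0.1, -0.1, 0.9]
finger_gap: 0.177
grasp_force: 29.3
t 36.2 pos [ 503.7 -125.2  305.4] target [ 503.5 -124.9  241.9] gap 0.17660597991808713
shift [ 0.3 -0.2 63.5] turn [ 0.  0. -0.]
```

```bash
python3 -m handwheel '12 0 0 6 0 0 0;12 0 0 10 0 0 0;12 0 0 10 0 0 0;12 0 0 10 0 0 0;12 0 0 10 0 0 0;12 0 0 8 0 0 0;12 0 0 4 0 0 0;12 0 0 2 0 0 0;12 0 0 1 0 0 0;12 0 0 0 0 0 0;12 0 0 0 0 0 0';  python3 m.py G 4 87.2
```

```text
clock: 37.58
tool_pos: [503.6, -125.3, 244.5]
tool_rot: [0.638, 0.77, 0.0, 0.0]
wrist_force: [0.2, -0.5, -0.6]
finger_gap: 0.179
grasp_force: 29.3
t 37.575 pos [ 503.6 -125.3  244.5] target [ 503.5 -124.9  241.9] gap 0.17852659562886844
shift [ 0.4 -0.1  2.6] turn [ 0.  0. -0.]
```

```bash
python3 -m handwheel '12 0 0 0.8 0 0 0;12 0 0 0.7 0 0 0;12 0 0 0.6 0 0 0;12 0 0 0.4 0 0 0;12 0 0 0 0 0 0;12 0 0 0 0 0 0'; python3 -m handwheel '12 0 0 0.5 0 0 0;12 0 0 0 0 0 0;12 0 0 0 0 0 0'
```

```text
clock: 38.33
tool_pos: [503.6, -125.2, 241.9]
tool_rot: [0.638, 0.77, -0.0, 0.0]
wrist_force: [-0.5, -0.4, 1.7]
finger_gap: 0.177
grasp_force: 29.4
clock: 38.7
tool_pos: [503.8, -125.2, 241.9]
tool_rot: [0.638, 0.77, 0.0, 0.0]
wrist_force: [-0.7, -0.8, 4.9]
finger_gap: 0.176
grasp_force: 29.7
```

Seated. I'll release it, retreat clear and take a last look.

```bash
python3 -m handwheel '20 0 0 0 0 0 0;28 0 0 0 0 0 0;45 0 0 0 0 0 0;45 0 0 0 0 0 0;45 0 0 -10 0 0 0;45 0 0 -25 0 0 0;45 0 0 -40 0 0 0;45 0 0 -40 0 0 0;45 40 0 0 0 0 0;45 45 0 0 0 0 0;45 45 0 0 0 0 0;45 45 0 0 0 0 0;45 45 0 0 0 0 0;45 40 0 0 0 0 0;45 0 0 0 0 0 0'; python3 - <<'E'
from h import *
o=[]
for n,(u,v) in(("scene",(270,175)),("top",(290,188))):
    a,d=snapshot(n);o.append(cv2.resize(a[v-60:v+60,u-100:u+100],None,fx=4,fy=4,interpolation=cv2.INTER_CUBIC)[90:390])
cv2.imwrite("pics/e.png",cv2.vconcat(o))
E
```

```text
clock: 40.58
tool_pos: [453.9, 133.8, 357.3]
tool_rot: [0.635, 0.773, 0.001, 0.0]
wrist_force: [0.6, -0.5, 0.8]
finger_gap: 0.529
grasp_force: 0.0
```

View pics/e.png

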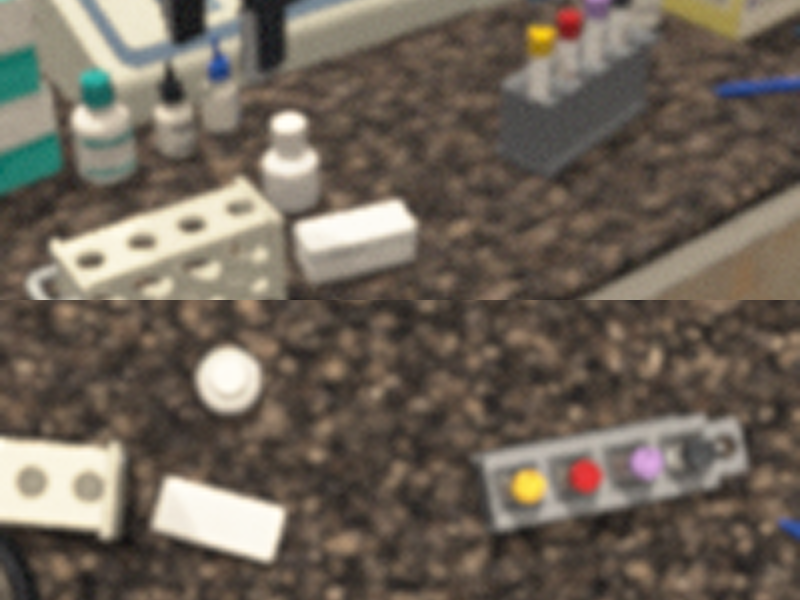

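All four tubes stand upright in the grey rack: dark by the tab at (692,452), then lavender (646,462), red (585,477) and yellow (528,487). The slide box (220,520) and pot (228,380) have not moved.

```bash
python3 -c "from workcell import hand_in;print(hand_in())"
```

```text
the job is handed in; nothing more can be done
None
```

The job is handed in: all four tubes are seated upright in the grey rack, dark, lavender, red and yellow from the tab end, in about 41 s, with the slide box and sample pot left where they were.

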